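Hitch the print-watching camera onto its ball stand

ROBOT

A 6-joint arm with a two-finger parallel gripper is mounted at the origin on the work surface. World frame = base frame: x ahead of the robot, y to its left, z up, the work surface at z = 0. Lengths are in m, angles in rad, forces in N, time in s.
With the tool pointing down it reaches from about 0.35 to 0.875 m from the base axis. Payload 4.2 kg.
Tool frame: the origin (TCP) lies on the front face of the gripper's body, between the roots of the fingers; the fingertips stand 73 mm ahead of it and the grasp point (between the pads) lies 54 mm ahead of it; z points along the fingers, y is the direction in which the jaws open and shut (so a half turn about z gives the same grasp; the last joint's range is limited). The gripper opens to 85 mm and grips with 20 to 120 N. Pads are 22 mm wide; open, the fingers measure 114 mm over their backs; the gripper's body (76 mm by 85 mm) begins 54 mm behind the grasp point. The pads swing forward as they close: fully open they stand 13 mm farther back than shut.
Start: joints at [1.433, 0.385, 0.008, 0, -1.194, -0.259], TCP at [0.242, 0.576, 0.304] pointing down, gripper open.
Joint ranges: [-3.14, 3.14], [-1.21, 2.06], [-1.07, 1.41], [-3.16, 2.05], [-2.99, -0.16], [-3.1, 3.1]. Speed limits (rad/s): [2.79, 2.79, 3.14, 3.14, 3.14, 3.14].

INTERFACE

Orientations are given as a unit quaternion [x, y, z, w].
In Python, from workcell import env gives the robot as it stands.
- The arm moves only by the tool send_rows, never from a script. Its argument "targets" is a list of rows, each a list of 5 numbers: the shift along the world's x, y, z in m, then the turn about the world's z in degrees, then the finger opening in m, from 0 to 0.0854. A call has 1 to 20 rows; each row is the pose to reach, as a shift and turn from the pose commanded when the call began; what a row does not reach only later rows make up. A row lasts 1/12 s, in which the tool goes at most 41.7 mm and 7.16 degrees, less where a joint would pass 70% of its speed; a pose out of reach is approached as far as the arm can. A call with a gripper value outside its range is refused whole. The fingers move at their own pace and stop on an object; "grip_force" is the grip in N (left out, the last holds). Time passes only in rows, so rows that repeat a pose let the fingers close. It gives the time, the measured TCP pose, the force and the opening at its end, in the units of the state.
- env.observe(): the state, without advancing time (a new reading comes with each control period).
- env.read_camera(name): name is "scene" or "top" or "wrist"; returns a dict with "pixels" (400x640x3 uint8, red, green, blue), "depth" (400x640 float32, m along the optical axis (not along the pixel's ray), 0 where there is no reading), "K" (3x3 intrinsics, pixels), "dist_coeffs" ([k1, k2, p1, p2, k3] as OpenCV has them; the pictures are not rectified), "eye" and "attitude" of the camera in the world. Camera axes: x right, y down, z forward; pixel columns grow to the right and rows downward; lengths in m; the calibration is good to about 2 mm. A picture is of the moment at which its call begins.
- env.close_job(): hands the job in, once; it reports no verdict.
The state is a dict: "time": time; "qpos": joint angles; "joint_vel": joint speeds; "tau": joint torques, N m; "eef_pos": TCP position; "ee_rot": TCP orientation; "contact_force": force on the tool from outside, world axes, zero at the start; "torque": the same for the moment, N m; "width": finger opening in m.
Only numpy, scipy, OpenCV 4.12 (cv2) and the standard library are available. Lean on these libraries where they do the work, as an engineer would, in place of code of your own. Each camera call takes 0.05 s, during which the arm holds its last target.

TASK

Set the little print-watching camera down over the steel ball of the ball stand (not the stand with the plain pin), so that its hitch foot sits flat on the stand's disc, and only then press the latch lever on its foot fully down. Do not drop the camera; which way the lens looks does not matter.

Things in the scene. Friction and masses are not known exactly. Their poses are not given: they have to be found in the camera images.
- camera: Loose black camera on a grey hitch foot, 0.35 kg, upright. Origin: centre of the socket's underside; z up, lens along -x. Conical socket housing 64 mm wide below, 44 at its top, 50 high; mouth below 54 wide, narrowing to 34, 44 deep. On it a box 44x44 mm, z 50 to 92 mm: grip it across y. Tail 30 wide, 30 high along +x to x = 88 mm, with the lever. A spare camera has no foot.
- ball_stand: Dark steel disc, 170 mm wide, 14 thick, fixed to the table; origin: centre of its underside. In its middle a steel ball, 30 mm wide, on an 18 mm neck, ball top at z = 53 mm. The foot seats flat on the disc, any way round (camera origin at z = 14 mm), up to 8 mm off centre. The other stand has the same disc but a thin flat-topped pin, 12 mm wide, no ball.
- latch (a joint): Aluminium latch lever's angle, rad: 0 = fully down, level along the tail; starts raised 0.5 to 0.75; range 0 to 0.9. Its hinge lies across the tail (camera's y), 38 mm along the camera's +x from its origin, 36 mm above the underside; lever 54 mm long. Friction holds it where it is left; 2 to 3 N down at its end moves it.
- latch_pad (a point): Top of the lever's widened end (16 mm long, 26 wide), 46 mm from the hinge; moves with the lever. When fully down it lies 84 mm along the camera's +x from its origin, 40 mm above the underside.
Mind the look-alikes: they are no part of the job. There is more than one size of the camera; the one meant has the size given above.

How it is judged:
By the outcome, as a careful person would: the job done as asked, in the order asked, and still so for the second after the job is handed in, with the robot touching nothing.
It also fails if it takes over 48 s, if anything falls off the work surface, if the arm or the gripper's body presses on something with over 40 N, if the wrist force passes 120 N, or if a joint passes its speed limit or range.

## Working session

There is one attempt and no reset: what is moved stays moved. The work goes in short steps, Python scripts to look and compute and a tool call to move; the robot and the scene stay as the last step left them, time stands still between calls to the robot, and variables do not carry over. Pictures are saved under pics/ and viewed, and the job is handed in when it is done.

Besides the shell and the picture viewer there is one more tool, called after "Emit:" by a JSON object that holds its "method" and its "body". send_rows: Moves the arm, as the interface text tells. Its arguments: {"type":"object","properties":{"targets":{"type":"array","items":{"type":"array","items":{"type":"number"}}},"grip_force":{"type":"number"}},"required":["targets"]}

```bash
ls; mkdir -p pics
cat > h.py <<'E'
import numpy as np, cv2
from workcell import env
from scipy.spatial.transform import Rotation as R
def rot(a):
    a=np.asarray(a,float)
    return a if a.shape==(3,3) else R.from_quat(a.ravel()).as_matrix()
def grab(n):
    c=env.read_camera(n); np.savez(f'{n}.npz',**{k:np.asarray(v) for k,v in c.items()}); return c
def load(n): return dict(np.load(f'{n}.npz'))
def rays(c,uv):
    p=cv2.undistortPoints(np.asarray(uv,float).reshape(-1,1,2),c['K'],c['dist_coeffs']).reshape(-1,2)
    return np.c_[p,np.ones(len(p))]@rot(c['attitude']).T
def plane(c,uv,z):
    d=rays(c,uv); e=np.asarray(c['eye']); return e+d*((z-e[2])/d[:,2])[:,None]
def deep(c,uv):
    uv=np.asarray(uv).reshape(-1,2); d=rays(c,uv); z=c['depth'][uv[:,1].astype(int),uv[:,0].astype(int)]
    return np.asarray(c['eye'])+d*z[:,None]
E
python3 - <<'E'
from h import *
for n in ['scene','top','wrist']:
    c=grab(n); cv2.imwrite(f'pics/{n}0.png',c['pixels'][:,:,::-1]); print(n,c['eye'],c['attitude'])
o=env.observe();print(o)
E
```

```text
pics
scene [ 0.67184588 -0.48604634  0.82171073] [ 0.93230338  0.21002468 -0.06559787 -0.28704872]
top [0.29744228 0.00358596 1.13358727] [-0.70259201  0.70935854 -0.04990995  0.02615217]
wrist [0.30264327 0.55182576 0.37259142] [-0.54875557  0.82537629  0.10983626 -0.0745473 ]
{'time': 0.15, 'qpos': array([ 1.43262266e+00,  3.85367756e-01,  6.93634436e-03, -3.47569218e-04,
       -1.19399794e+00, -2.58592507e-01]), 'joint_vel': array([ 6.44170775e-05, -1.48594449e-03,  3.41326077e-03,  1.51785352e-03,
       -1.08118607e-03, -5.03722072e-05]), 'tau': array([ 3.96686855e-04, -3.92678189e+01,  1.88582665e+01,  4.18854475e+00,
       -3.38481594e-03, -2.36572617e-06]), 'eef_pos': array([0.24138458, 0.57615772, 0.30307945]), 'ee_rot': array([ 9.80373557e-01, -1.97147141e-01, -1.12116063e-04,  8.24754653e-04]), 'contact_force': array([ 0.15982538,  0.00392485, -0.28536893]), 'torque': array([ 0.00694426,  0.00882273, -0.05331019]), 'width': 0.08530128979750437}
```

View pics/scene0.png

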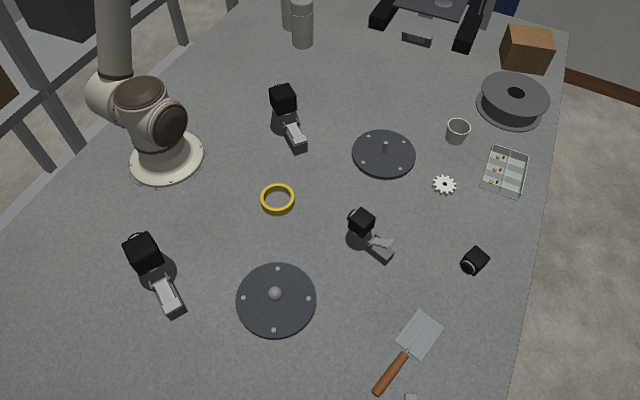

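View pics/top0.png

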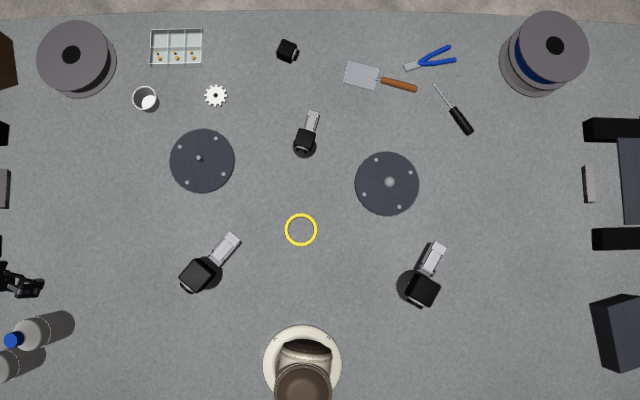

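View pics/wrist0.png

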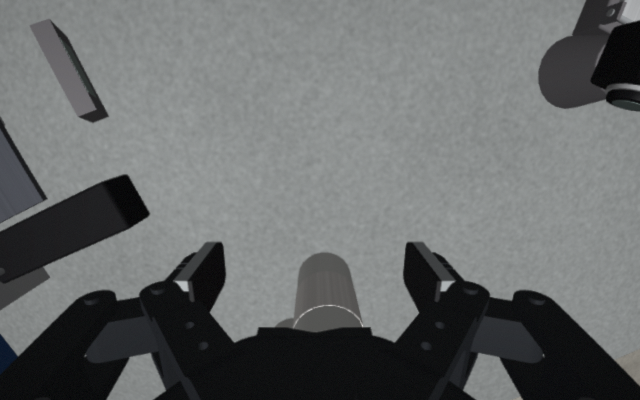

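Top view: footed cameras have their boxes at about (200,272), (422,288) and (305,142), the last looking smaller. The footless spare is at (288,50). The ball stand is at (387,183), and the pin stand at (201,160). Next I'll measure sizes.

Run:
```python
from h import *
c=load('top'); im=c['pixels'][:,:,::-1]
tiles=[]
for (u,v) in [(208,262),(425,275),(307,132),(387,183)]:
    t=im[v-40:v+40,u-40:u+40]; tiles.append(cv2.resize(t,(390,290),interpolation=cv2.INTER_CUBIC) if 0 else cv2.resize(t,(290,290),interpolation=cv2.INTER_CUBIC))
cv2.imwrite('pics/crops.png',np.vstack([np.hstack(tiles[:2]),np.hstack(tiles[2:])]))
vv,uu=np.mgrid[0:400,0:640]; P=deep(c,np.c_[uu.ravel(),vv.ravel()]).reshape(400,640,3); np.save('P.npy',P)
for n,(u,v) in dict(A=(208,262),B=(425,275),C=(307,132)).items():
    s=(slice(v-40,v+40),slice(u-40,u+40)); Z=P[s][...,2]; zm=np.percentile(Z,99.5)
    X=P[s].reshape(-1,3)
    for lo,hi,name in [(zm-.012,zm+.01,'top'),(.02,.07,'mid')]:
        m=(X[:,2]>lo)&(X[:,2]<hi); r=cv2.minAreaRect((X[m][:,:2]*1000).astype(np.float32))
        print(n,name,'zmed',np.median(X[m][:,2]).round(4),m.sum(),np.round(r[0],1),np.round(r[1],1),round(r[2],1))
```

```text
A top zmed 0.1231 693 [227.3 244.7] [60.3 70.1] 49.9
A mid zmed 0.0507 811 [266.6 212.7] [ 63.7 158.7] 59.1
B top zmed 0.1233 662 [ 185.8 -282.8] [59.9 69.9] 59.3
B mid zmed 0.0503 869 [ 231.4 -303.3] [ 53.1 164.9] 50.0
C top zmed 0.0908 352 [552.3 -10.5] [44.  54.2] 72.5
C mid zmed 0.0443 294 [582.2 -15.7] [ 54.2 116.4] 80.9
```

View pics/crops.png

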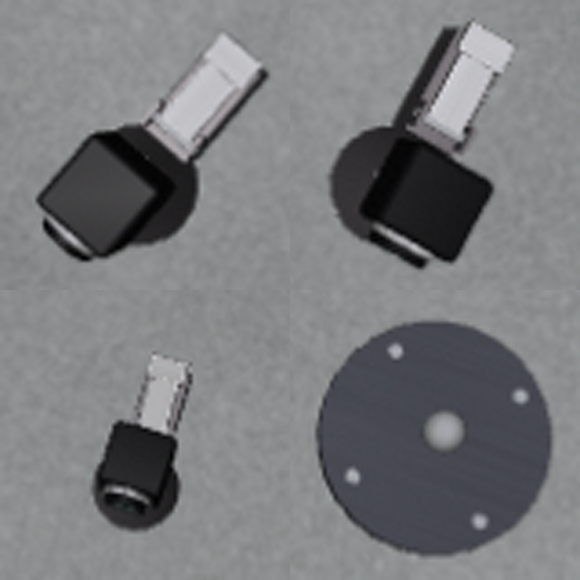

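A at (200,272) and B at (422,288) have 60 mm boxes with tops at z 123 mm. C at (305,142) has a 44 mm box with its top at z 91 mm, matching the given 44 and 92, so C is the one meant. The crop confirms it has a foot and a lever. The stand with the ball is the one at (387,183). Now the precise poses.

Run:
```python
from h import *
c=load('top'); P=np.load('P.npy'); im=c['pixels'].astype(int)
s=(slice(95,165),slice(280,335)); v0,u0=95,280
g=im[s].sum(2)/3; Z=P[s][...,2]
m=((g>150)&(Z>.03)).astype(np.uint8); ys,xs=np.nonzero(m); X=P[s][ys,xs]
r=cv2.minAreaRect((X[:,:2]*1000).astype(np.float32)); print('lever',r,len(X),X[:,2].min(),X[:,2].max())
# lever slope
A=X[:,:2]-X[:,:2].mean(0); d=np.linalg.svd(A,full_matrices=False)[2][0]; d*=np.sign(d[0]); t=A@d; print('dir deg',np.degrees(np.arctan2(d[1],d[0])),'slope',np.polyfit(t,X[:,2],1),'t',t.min(),t.max())
m=(Z>.0885); ys,xs=np.nonzero(m); T=P[s][ys,xs]; r=cv2.minAreaRect((T[:,:2]*1000).astype(np.float32)); print('boxtop',r,T[:,2].mean(),len(T), T[:,:2].mean(0))
# stands
for n,(u,v) in dict(ball=(387,183),pin=(201,160)).items():
    s=(slice(v-45,v+45),slice(u-45,u+45)); b=im[s]; Z=P[s][...,2]
    m=((b.sum(2)<270)).astype(np.uint8)*255
    m=cv2.morphologyEx(m,cv2.MORPH_OPEN,np.ones((3,3),np.uint8))
    cs=max(cv2.findContours(m,0,1)[0],key=cv2.contourArea).reshape(-1,2)+[u-45,v-45]
    q=plane(c,cs,.014)[:,:2]*1000; (cx,cy),ax,_=cv2.fitEllipse(q.astype(np.float32)); print(n,cx,cy,ax)
    i=Z[20:70,20:70]; k=np.unravel_index(i.argmax(),i.shape); print(' top z',i.max(),P[s][20:70,20:70][k])
    H=P[s][20:70,20:70][i>.035]; print(' raised mean',H.mean(0),len(H))
```

```text
lever ((466.58526611328125, -5.013172149658203), (33.561988830566406, 337.0559387207031), 81.4031982421875) 165 0.036534575978968586 1.1335872658518196
dir deg -9.697115741317043 slope [-2.21677337  0.06455782] t -0.31214842096595496 0.024499694943455712
boxtop ((439.47650146484375, 5.944328308105469), (47.49018859863281, 280.1103210449219), 81.32878112792969) 0.16334011395991824 305 [ 0.53807927 -0.01086757]
ball 455.7449035644531 -224.2877960205078 (164.8123016357422, 167.10940551757812)
 top z 1.1335872658518196 [0.29744228 0.00358596 1.13358727]
 raised mean [ 0.44144444 -0.20544932  0.13883427] 119
pin 518.5848999023438 253.00108337402344 (165.4589385986328, 167.1774444580078)
 top z 1.1335872658518196 [0.29744228 0.00358596 1.13358727]
 raised mean [0.44907229 0.17493825 0.38986636] 38
```

Run:
```python
from h import *
c=load('top'); P=np.load('P.npy').copy(); P[c['depth']<=0]=np.nan; im=c['pixels'].astype(int)
s=(slice(95,165),slice(280,335))
g=im[s].sum(2)/3; Z=P[s][...,2]
ys,xs=np.nonzero((g>150)&(Z>.03)&(Z<.1)); X=P[s][ys,xs]
print('lever',cv2.minAreaRect((X[:,:2]*1000).astype(np.float32)),len(X))
A=X[:,:2]-X[:,:2].mean(0); d=np.linalg.svd(A,full_matrices=False)[2][0]; d*=np.sign(d[0]); t=A@d; p=np.polyfit(t,X[:,2],1)
print('dir',np.degrees(np.arctan2(d[1],d[0])),'slope',p,'t',t.min(),t.max(),'end',X[:,:2].mean(0)+d*t.max(),np.polyval(p,t.max()))
for th in (.086,.0885):
  ys,xs=np.nonzero((Z>th)&(Z<.1)&(g<60)); T=P[s][ys,xs]; print('boxtop',cv2.minAreaRect((T[:,:2]*1000).astype(np.float32)),len(T),T.mean(0))
for n,(u,v) in dict(ball=(387,183),pin=(201,160)).items():
    s=(slice(v-20,v+20),slice(u-20,u+20)); Q=P[s]; H=Q[(Q[...,2]>.03)]; print(n,H.mean(0),H[:,2].max(),len(H))
    b=im[s].sum(2)/3; ys,xs=np.nonzero(b>120); q=plane(c,np.c_[xs+u-20,ys+v-20],.045); print(' bright',q.mean(0),len(q))
```

```text
lever ((582.0845336914062, -22.227930068969727), (24.283437728881836, 102.8365249633789), 75.87407684326172) 164
dir -18.421248196450385 slope [0.21532207 0.05803935] t -0.08117232305418867 0.023001262132266356 end [ 0.63235798 -0.03593262] 0.0629920252490224
boxtop ((552.4979858398438, -10.352048873901367), (43.917816162109375, 52.290122985839844), 71.7066421508789) 317 [ 0.55552948 -0.01161213  0.09115891]
boxtop ((556.1953125, -11.65471076965332), (43.7275390625, 42.14399719238281), 73.9806137084961) 280 [ 0.55603422 -0.01191207  0.09162   ]
ball [ 0.45457863 -0.22455795  0.04741596] 0.055553295912684986 110
 bright [ 0.45665167 -0.22493981  0.045     ] 67
pin [0.51893786 0.2539056  0.04609223] 0.05076572130504298 27
 bright [0.52428998 0.26144262 0.045     ] 16
```

Emit:
{"method": "send_rows", "body": {"targets": [[0.035,-0.03,0,0,0.085],[0.065,-0.06,0,2,0.085],[0.09,-0.09,0,4,0.085],[0.115,-0.12,0,6,0.085],[0.14,-0.15,0,8,0.085],[0.16,-0.18,0,10,0.085],[0.18,-0.215,0,12,0.085],[0.2,-0.25,0,12,0.085],[0.215,-0.285,0,12,0.085],[0.225,-0.32,0,12,0.085],[0.235,-0.36,0,12,0.085],[0.245,-0.4,0,12,0.085],[0.255,-0.44,0,12,0.085],[0.26,-0.48,0,12,0.085],[0.265,-0.52,0,12,0.085],[0.265,-0.55,0,12,0.085],[0.265,-0.575,0,12,0.085],[0.265,-0.59,0,12,0.085],[0.265,-0.59,0,12,0.085],[0.265,-0.59,0,12,0.085]]}}

```text
time: 1.82
eef_pos: [0.5063, -0.0142, 0.3037]
ee_rot: [0.996, -0.094, -0.0, -0.0]
contact_force: [0.1, 0.8, 0.1]
width: 0.0849
```

Run:
```python
from h import *
c=grab('wrist'); cv2.imwrite('pics/wrist1.png',c['pixels'][:,:,::-1]); print(c['eye'],rot(c['attitude'])[:,2])
vv,uu=np.mgrid[0:400,0:640]; P=deep(c,np.c_[uu.ravel(),vv.ravel()]).reshape(400,640,3); P[c['depth']<=0]=np.nan
g=c['pixels'].astype(int).mean(2); Z=P[...,2]; near=np.hypot(P[...,0]-.57,P[...,1]+.015)<.09
T=P[near&(Z>.0885)&(Z<.1)&(g<70)]; print('boxtop',cv2.minAreaRect((T[:,:2]*1000).astype(np.float32)),len(T),T[:,2].mean())
m=near&(g>110)&(Z>.034)&(Z<.1); X=P[m]; np.savez('lev.npz',X=X)
print('lever',cv2.minAreaRect((X[:,:2]*1000).astype(np.float32)),len(X),X[:,2].min(),X[:,2].max())
```

```text
[ 0.57155816 -0.02545691  0.37332939] [-0.25910544  0.04919261 -0.96459549]
boxtop ((557.9287719726562, -11.401212692260742), (43.664772033691406, 43.47319793701172), 72.56407928466797) 1293 0.09132095326462195
lever ((580.6505737304688, -22.141578674316406), (38.39944076538086, 110.76607513427734), 71.43856811523438) 1375 0.03489632350860977 0.08953562167266427
```

View pics/wrist1.png

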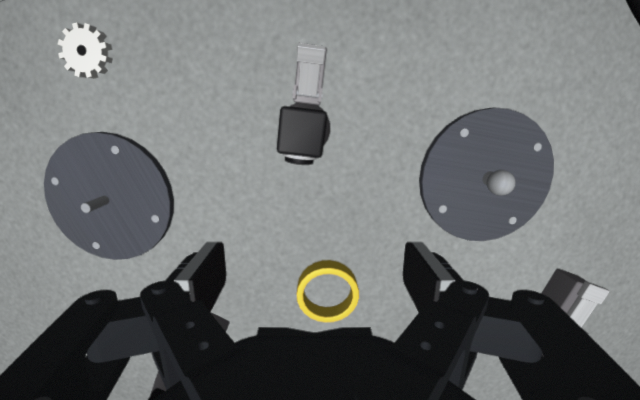

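C's box top is at (303,132) in the wrist view, 43.6 mm square, with its centre at (0.557,-0.0115) and yaw about -17°. Both cameras agree within 2 mm. I'll descend and grip.

Emit:
{"method": "send_rows", "body": {"targets": [[0.03,0.001,-0.02,-3,0.085],[0.05,0.003,-0.04,-6,0.085],[0.051,0.003,-0.075,-6,0.085],[0.051,0.003,-0.11,-6,0.085],[0.051,0.003,-0.14,-6,0.085],[0.051,0.003,-0.165,-6,0.085],[0.051,0.003,-0.18,-6,0.085],[0.051,0.003,-0.18,-6,0.085],[0.051,0.003,-0.18,-6,0.085]], "grip_force": 40}}

```text
time: 2.62
eef_pos: [0.5575, -0.0096, 0.1234]
ee_rot: [0.989, -0.145, -0.001, 0.0]
contact_force: [0.5, 0.2, 0.4]
width: 0.0848
```

Run:
```python
from h import *
c=grab('wrist'); cv2.imwrite('pics/wrist2.png',c['pixels'][:,:,::-1])
o=env.observe();print(o['eef_pos'],o['ee_rot'],o['contact_force'],o['width'])
```

```text
[ 0.55823854 -0.00962366  0.12453546] [ 9.89484472e-01 -1.44638150e-01  5.34003924e-04 -9.51183664e-06] [ 0.70477044 -0.17836364  0.32297297] 0.0849426229397742
```

View pics/wrist2.png

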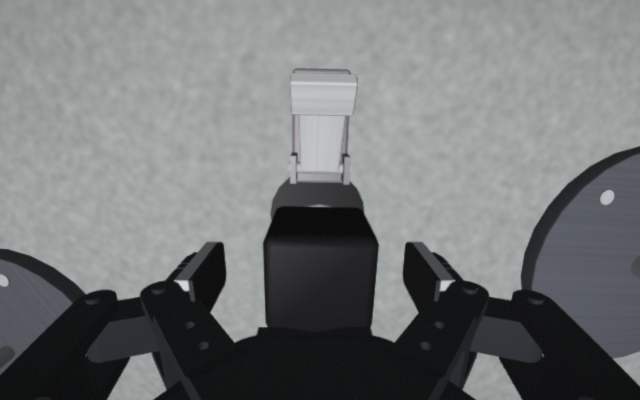

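The box (264–378 px) sits centred between the open pads and the tail is straight ahead, so I'll close and lift.

Emit:
{"method": "send_rows", "body": {"targets": [[0,0,0,0,0.03],[0,0,0,0,0.03],[0,0,0,0,0.03],[0,0,0,0,0.03],[0,0,0,0,0.03],[0,0,0,0,0.03],[0,0,0,0,0.03],[0,0,0,0,0.03]], "grip_force": 45}}

```text
time: 3.33
eef_pos: [0.558, -0.0105, 0.1252]
ee_rot: [0.989, -0.145, 0.001, -0.0]
contact_force: [-1.8, 0.9, 5.8]
width: 0.0438
```

Emit:
{"method": "send_rows", "body": {"targets": [[0,0,0.01,0,0.03],[0,0,0.03,0,0.03],[0,0,0.055,0,0.03],[0,0,0.08,0,0.03],[0,0,0.1,0,0.03],[0,0,0.1,0,0.03],[0,0,0.1,0,0.03]]}}

```text
time: 3.92
eef_pos: [0.5573, -0.0105, 0.2246]
ee_rot: [0.989, -0.146, 0.001, -0.001]
contact_force: [-0.2, 0.3, -3.6]
width: 0.044
```

Run:
```python
from h import *
c=grab('wrist'); cv2.imwrite('pics/wrist3.png',c['pixels'][:,:,::-1])
c=grab('scene'); cv2.imwrite('pics/scene3.png',cv2.resize(c['pixels'][80:340,180:560,::-1],(760,520)))
o=env.observe();print(o['eef_pos'],o['ee_rot'],o['contact_force'],o['width'])
```

```text
[ 0.55626344 -0.01073251  0.22231424] [ 9.89295501e-01 -1.45915276e-01 -1.75646483e-03  2.42734197e-04] [-0.29726929 -0.17445999 -2.80383102] 0.043775359934032344
```

View pics/wrist3.png

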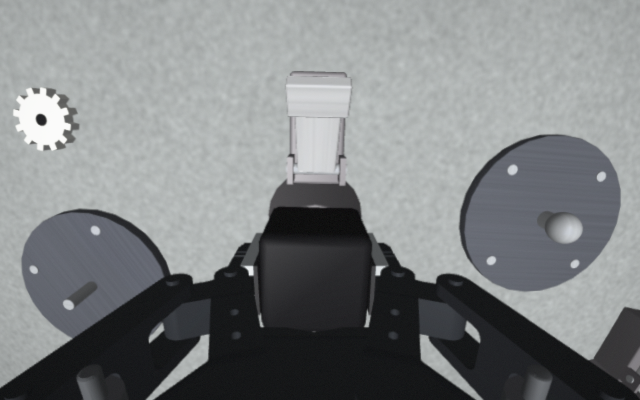

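View pics/scene3.png

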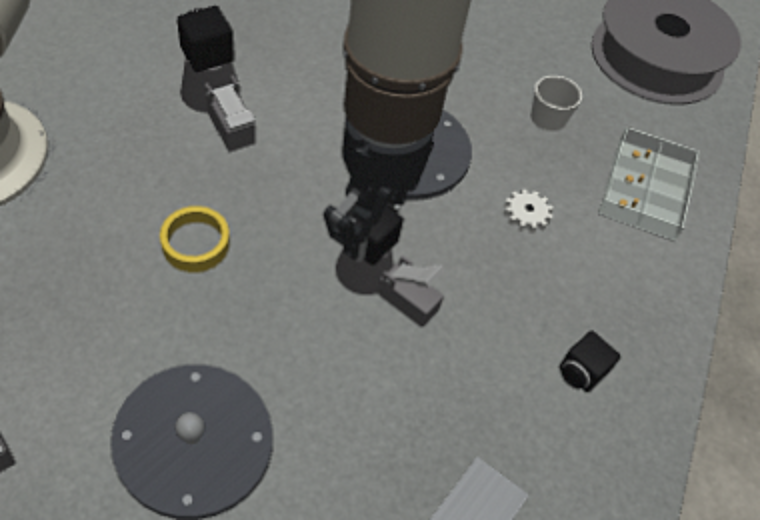

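The camera is held upright at 44 mm opening, with 3.4 N of weight showing. The ball is at about (563,228) in the wrist view. I'll carry the camera above the ball and look before lowering.

Emit:
{"method": "send_rows", "body": {"targets": [[-0.004,-0.008,0,0,0.03],[-0.012,-0.025,0,0,0.03],[-0.024,-0.05,0,0,0.03],[-0.037,-0.078,0,0,0.03],[-0.05,-0.106,0,0,0.03],[-0.063,-0.134,0,0,0.03],[-0.076,-0.162,0,0,0.03],[-0.087,-0.185,0,0,0.03],[-0.095,-0.202,0,0,0.03],[-0.1,-0.211,0,0,0.03],[-0.101,-0.214,0,0,0.03],[-0.101,-0.214,0,0,0.03],[-0.101,-0.214,0,0,0.03],[-0.101,-0.214,0,0,0.03]]}}

```text
time: 5.18
eef_pos: [0.457, -0.2238, 0.2237]
ee_rot: [0.989, -0.145, -0.0, -0.0]
contact_force: [-0.3, -0.4, -2.1]
width: 0.0439
```

Run:
```python
from h import *
c=grab('wrist'); cv2.imwrite('pics/wrist4.png',c['pixels'][:,:,::-1])
c=grab('scene'); cv2.imwrite('pics/scene4.png',cv2.resize(c['pixels'][160:360,160:460,::-1],(780,520)))
for i in range(1):
    o=env.observe();print(o['eef_pos'],o['ee_rot'],o['contact_force'],o['width'],o['qpos'])
# disc centre from scene & rim
im=c['pixels'].astype(int)
```

```text
[ 0.45698429 -0.22380535  0.22384348] [ 9.89460010e-01 -1.44806377e-01 -1.12528352e-05 -3.07094038e-05] [ 0.20856248 -0.23615632 -2.84549289] 0.04374188786539587 [-1.35988010e-01  2.65864844e-01 -3.88405611e-01 -7.76630979e-05
 -9.16547805e-01  1.41619703e+00]
```

View pics/wrist4.png

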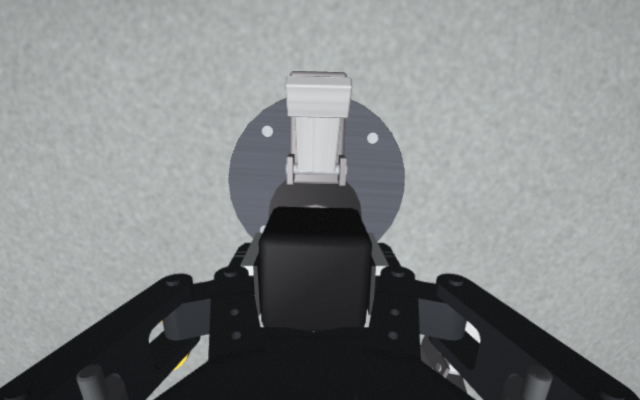

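View pics/scene4.png

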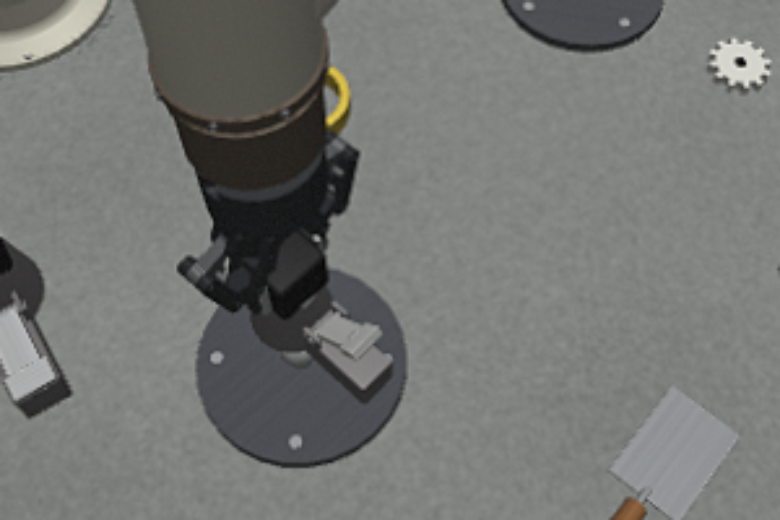

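Scene view: the camera hangs above the ball stand and the ball is just visible at (297,357) in the crop. I'll cross-check the stand centre from the scene and wrist views.

Run:
```python
from h import *
from scipy.optimize import least_squares
def circ(q):
    f=least_squares(lambda p:np.hypot(q[:,0]-p[0],q[:,1]-p[1])-p[2],[q[:,0].mean(),q[:,1].mean(),85],loss='soft_l1'); return f.x,np.sqrt((f.fun**2).mean())
c=load('scene'); im=cv2.imread('pics/scene0.png').astype(int)
sub=im[255:345,225:330]; m=((sub.mean(2)<95)).astype(np.uint8)*255
cs=max(cv2.findContours(cv2.morphologyEx(m,cv2.MORPH_OPEN,np.ones((3,3))),0,1)[0],key=cv2.contourArea).reshape(-1,2)+[225,255]
q=plane(c,cs,.007)[:,:2]*1000; print('scene rim',circ(q))
# bolts in scene & top
for nm,img,cc,box in [('scene',im,c,(225,255,330,345)),('top',cv2.imread('pics/top0.png').astype(int),load('top'),(350,145,425,220))]:
    x0,y0,x1,y1=box; s=img[y0:y1,x0:x1].mean(2)
    disc=np.zeros(s.shape,np.uint8); dk=(s<95).astype(np.uint8); ct=max(cv2.findContours(dk,0,1)[0],key=cv2.contourArea); cv2.drawContours(disc,[cv2.convexHull(ct)],-1,1,-1)
    disc=cv2.erode(disc,np.ones((5,5)))
    n,l,st,ce=cv2.connectedComponentsWithStats(((s>110)&(disc>0)).astype(np.uint8))
    big=[(st[i,4],ce[i]+[x0,y0]) for i in range(1,n) if st[i,4]>=3]; big.sort(key=lambda t:t[0])
    b=np.array([t[1] for t in big[:-1]]); p=plane(cc,b,.015)[:,:2]*1000; print(nm,[t[0] for t in big],p.round(1).tolist(),'mean',p.mean(0))
    print('  ball',plane(cc,[big[-1][1]],.04)[:,:2]*1000)
c=load('wrist'); s=c['pixels'].astype(int); d=((s.mean(2)<105)&(s.mean(2)>50)&(s[...,2]-s[...,0]>5)).astype(np.uint8); d[245:]=0
ct=np.vstack([k for k in cv2.findContours(d,0,1)[0] if cv2.contourArea(k)>300]).reshape(-1,2)
q=plane(c,ct,.014)[:,:2]*1000; r=np.hypot(q[:,0]-456,q[:,1]+224.5); k=(r>78)&(r<92); print('wrist',circ(q[k]),k.sum())
```

```text
scene rim (array([ 457.231058  , -226.474753  ,   84.86001834]), np.float64(0.9097166353453628))
scene [np.int32(16), np.int32(19), np.int32(19), np.int32(21), np.int32(90)] [[428.9, -164.3], [395.9, -255.0], [519.2, -197.7], [485.8, -288.1]] mean [ 457.42865995 -226.29058445]
  ball [[ 455.46512458 -223.86677374]]
top [np.int32(11), np.int32(12), np.int32(13), np.int32(13), np.int32(77)] [[485.2, -287.8], [428.7, -164.2], [518.3, -197.6], [394.8, -254.7]] mean [ 456.74363859 -226.08042815]
  ball [[ 456.70914992 -226.2016486 ]]
wrist (array([ 460.76286846, -221.43557039,   85.63020858]), np.float64(1.3918350412413554)) 79
```

The centre is (457,-226) by bolts, rim and ball across the scene and top views, within 2 mm. I'll shift y by -2 mm and lower.

Emit:
{"method": "send_rows", "body": {"targets": [[0,-0.002,-0.01,0,0.03],[0,-0.002,-0.025,0,0.03],[0,-0.002,-0.038,0,0.03],[0,-0.002,-0.05,0,0.03],[0,-0.002,-0.06,0,0.03],[0,-0.002,-0.068,0,0.03],[0,-0.002,-0.074,0,0.03],[0,-0.002,-0.078,0,0.03],[0,-0.002,-0.081,0,0.03],[0,-0.002,-0.082,0,0.03],[0,-0.002,-0.082,0,0.03],[0,-0.002,-0.082,0,0.03]]}}

```text
time: 6.28
eef_pos: [0.4568, -0.2266, 0.1423]
ee_rot: [0.989, -0.145, 0.0, 0.0]
contact_force: [-1.4, 0.5, -3.6]
width: 0.0436
```

Emit:
{"method": "send_rows", "body": {"targets": [[0,0,-0.001,0,0.03],[0,0,-0.002,0,0.03],[0,0,-0.003,0,0.03],[0,0,-0.003,0,0.03],[0,0,-0.003,0,0.03]]}}

```text
time: 6.7
eef_pos: [0.4566, -0.2266, 0.1393]
ee_rot: [0.989, -0.145, 0.0, 0.0]
contact_force: [-1.2, 1.1, 0.4]
width: 0.0436
```

Emit:
{"method": "send_rows", "body": {"targets": [[0,0,-0.0005,0,0.03],[0,0,-0.001,0,0.03],[0,0,-0.001,0,0.03],[0,0,-0.001,0,0.03]]}}

```text
time: 7.03
eef_pos: [0.4566, -0.2267, 0.1392]
ee_rot: [0.989, -0.145, 0.0, 0.0]
contact_force: [-3.4, 1.2, 8.5]
width: 0.0435
```

Run:
```python
from h import *
c=grab('wrist'); cv2.imwrite('pics/wrist5.png',c['pixels'][:,:,::-1])
c=grab('scene'); cv2.imwrite('pics/scene5.png',cv2.resize(c['pixels'][200:350,190:350,::-1],(640,600)))
o=env.observe();print(o['eef_pos'],o['contact_force'],o['torque'],o['width'])
```

```text
[ 0.45657466 -0.22665663  0.13921575] [-3.52801534  1.79046276  7.44572326] [ 0.65210453  0.81205726 -0.01891842] 0.043482544971051244
```

View pics/wrist5.png

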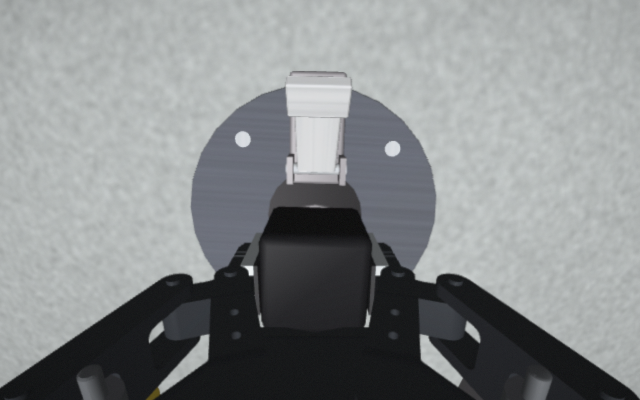

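View pics/scene5.png

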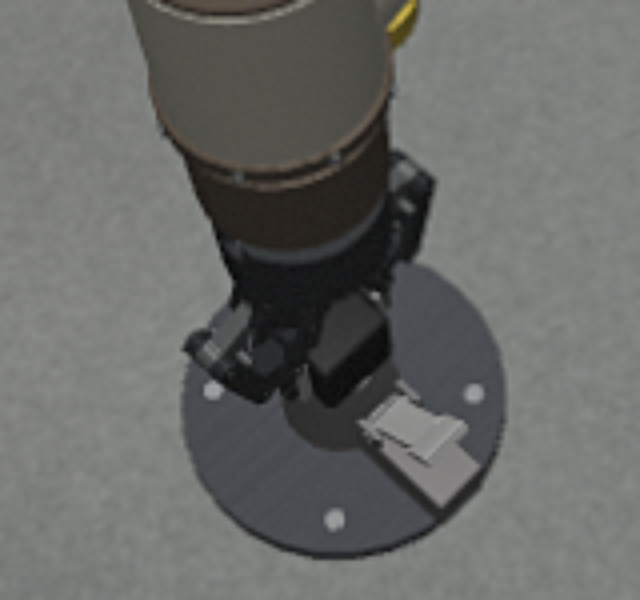

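Contact came at TCP z 0.1392, against 0.1252 at the grip plus 14 mm, so the foot is on the disc. I'll release and back straight up.

Emit:
{"method": "send_rows", "body": {"targets": [[0,0,0,0,0.06],[0,0,0,0,0.07],[0,0,0,0,0.085],[0,0,0,0,0.085],[0,0,0,0,0.085],[0,0,0,0,0.085],[0,0,0.02,0,0.085],[0,0,0.045,0,0.085],[0,0,0.075,0,0.085],[0,0,0.105,0,0.085],[0,0,0.13,0,0.085],[0,0,0.15,0,0.085],[0,0,0.15,0,0.085],[0,0,0.15,0,0.085]]}}

```text
time: 8.3
eef_pos: [0.4568, -0.2266, 0.289]
ee_rot: [0.989, -0.146, 0.001, -0.0]
contact_force: [0.6, 0.4, -1.7]
width: 0.0851
```

Run:
```python
from h import *
c=grab('wrist'); cv2.imwrite('pics/wrist6.png',c['pixels'][:,:,::-1])
vv,uu=np.mgrid[0:400,0:640]; P=deep(c,np.c_[uu.ravel(),vv.ravel()]).reshape(400,640,3); P[c['depth']<=0]=np.nan; np.save('Pw6.npy',P)
g=c['pixels'].astype(int).mean(2); Z=P[...,2]; near=np.hypot(P[...,0]-.48,P[...,1]+.232)<.1; near&=(uu>240)&(uu<400)&(vv<320)
T=P[near&(Z>.1)&(Z<.115)&(g<70)]; print('boxtop',cv2.minAreaRect((T[:,:2]*1000).astype(np.float32)),len(T),T[:,2].mean())
A=np.c_[T[:,:2]-T[:,:2].mean(0),np.ones(len(T))]; k=np.linalg.lstsq(A,T[:,2],rcond=None)[0]; print('tilt mrad',k[:2]*1000)
m=near&(g>140)&(Z>.045)&(Z<.12); X=P[m]; th=np.radians(-17); d=np.array([np.cos(th),np.sin(th)])
o=np.array([.457,-.2265]); a=(X[:,:2]-o)@d; l=(X[:,:2]-o)@[-d[1],d[0]]
for lo in np.arange(.03,.1,.006):
    k=(a>lo)&(a<lo+.006); 
    if k.sum()>5: print(round(lo+.003,3),k.sum(),np.median(X[k][:,2]).round(4),'lat',l[k].mean().round(4))
D=P[near&(Z<.02)&(Z>.008)]; print('disc z',np.median(D[:,2]))
ob=env.observe();print(ob['eef_pos'],ob['contact_force'],ob['width'])
```

```text
boxtop ((454.1414794921875, -225.88717651367188), (43.323463439941406, 49.18086624145508), 72.03973388671875) 2153 0.10533847838377078
tilt mrad [-22.97802634   2.87250653]
0.033 45 0.0527 lat 0.0025
0.039 170 0.0552 lat 0.0
0.045 117 0.0601 lat -0.0003
0.051 133 0.065 lat -0.0009
0.057 128 0.0701 lat -0.0008
0.063 162 0.0753 lat -0.0007
0.069 195 0.0816 lat -0.0008
0.075 198 0.086 lat -0.0008
0.081 77 0.0842 lat 0.0001
disc z 0.01374508065201363
[ 0.45620079 -0.22639187  0.28765094] [-0.60244107  0.62619843  0.21342227] 0.08514531563363988
```

View pics/wrist6.png

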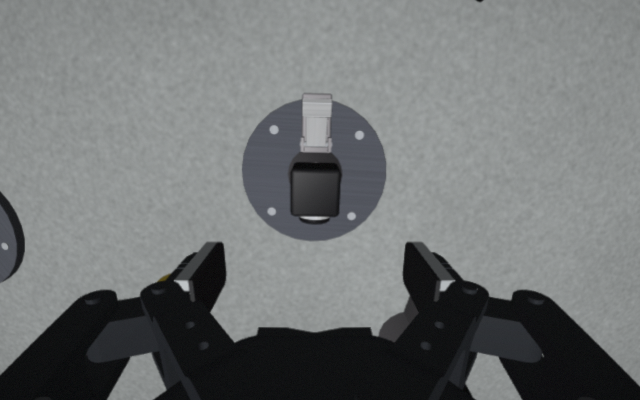

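The camera stands on the stand with the lever raised at about 0.70 rad and the pad top at z≈0.085. I'll check tilt on the box-top interior and the exact centre before pressing.

Run:
```python
from h import *
P=np.load('Pw6.npy'); th=np.radians(-17); d=np.array([np.cos(th),np.sin(th)]); e=np.array([-d[1],d[0]])
c=load('wrist'); g=c['pixels'].astype(int).mean(2); Z=P[...,2]; o=np.array([.4567,-.2266])
a=(P[...,:2]-o)@d; l=(P[...,:2]-o)@e
k=(abs(a)<.017)&(abs(l)<.017)&(Z>.09)&(Z<.12); T=P[k]
s=np.linalg.lstsq(np.c_[a[k],l[k],np.ones(k.sum())],T[:,2],rcond=None)[0]; print('slopes',s,k.sum())
k=(g<70)&(Z>.1035)&(Z<.115)&(abs(a)<.05)&(abs(l)<.05); print('a',np.percentile(a[k],[1,50,99]),'l',np.percentile(l[k],[1,50,99]))
c=grab('top'); P=deep(c,np.c_[np.mgrid[0:400,0:640][1].ravel(),np.mgrid[0:400,0:640][0].ravel()]).reshape(400,640,3); P[c['depth']<=0]=np.nan
cv2.imwrite('pics/top6.png',cv2.resize(c['pixels'][140:230,340:440,::-1],(660,594)))
a=(P[...,:2]-o)@d; l=(P[...,:2]-o)@e; Z=P[...,2]
k=(abs(a)<.016)&(abs(l)<.016)&(Z>.09)&(Z<.12)
print('top view',np.linalg.lstsq(np.c_[a[k],l[k],np.ones(k.sum())],Z[k],rcond=None)[0],k.sum())
```

```text
slopes [-0.00112057 -0.00079965  0.10574167] 1482
a [-0.02000826 -0.00065162  0.02056506] l [-0.02054221 -0.0020113   0.02100644]
top view [0.00537088 0.00561226 0.10554442] 174
```

View pics/top6.png

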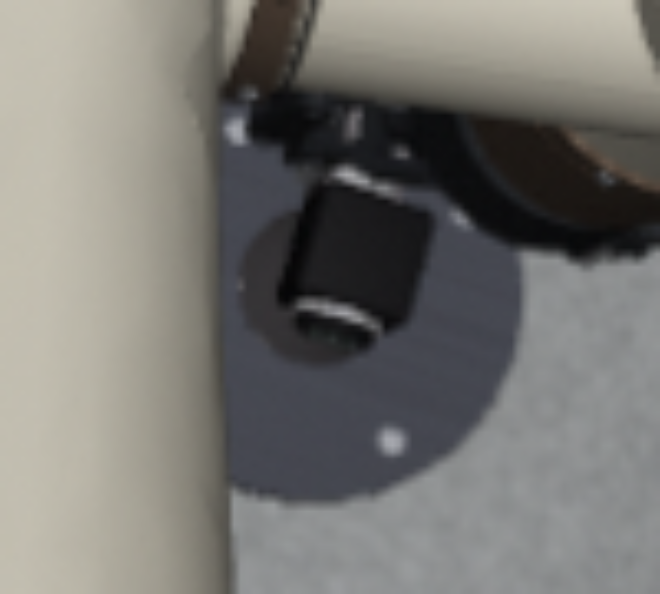

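The box top is level (slopes under 6 mrad in both views) at z 105.7 mm, against 106 expected, and centred within 1 mm, so it is seated flat. Now I'll close the fingers and go over the lever end.

Emit:
{"method": "send_rows", "body": {"targets": [[0.02,-0.006,0,0,0],[0.045,-0.014,0,0,0],[0.068,-0.021,0,0,0],[0.0785,-0.024,0,0,0],[0.0785,-0.024,-0.02,0,0],[0.0785,-0.024,-0.05,0,0],[0.0785,-0.024,-0.08,0,0],[0.0785,-0.024,-0.1,0,0],[0.0785,-0.024,-0.11,0,0],[0.0785,-0.024,-0.11,0,0],[0.0785,-0.024,-0.11,0,0]]}}

```text
time: 9.32
eef_pos: [0.5351, -0.2507, 0.1775]
ee_rot: [0.989, -0.145, -0.001, 0.0]
contact_force: [-0.2, 0.1, 0.9]
width: -0.0001
```

Run:
```python
from h import *
c=grab('wrist'); cv2.imwrite('pics/wrist7.png',c['pixels'][:,:,::-1])
c=grab('scene'); cv2.imwrite('pics/scene7.png',cv2.resize(c['pixels'][200:350,190:350,::-1],(640,600)))
o=env.observe();print(o['eef_pos'],o['contact_force'],o['width'])
```

```text
[ 0.53588885 -0.25082208  0.17926021] [0.59836492 0.48837883 0.49934528] -0.0001540870652598867
```

View pics/wrist7.png

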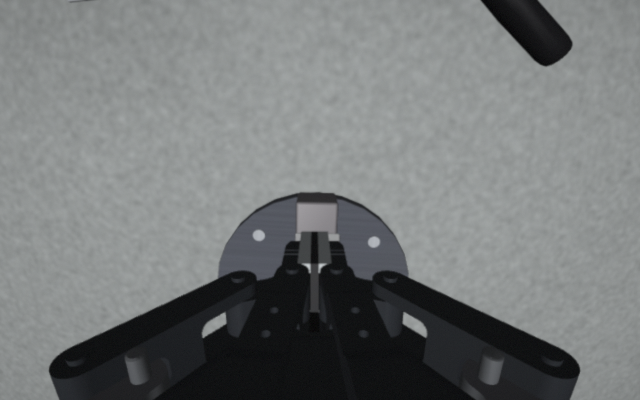

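View pics/scene7.png

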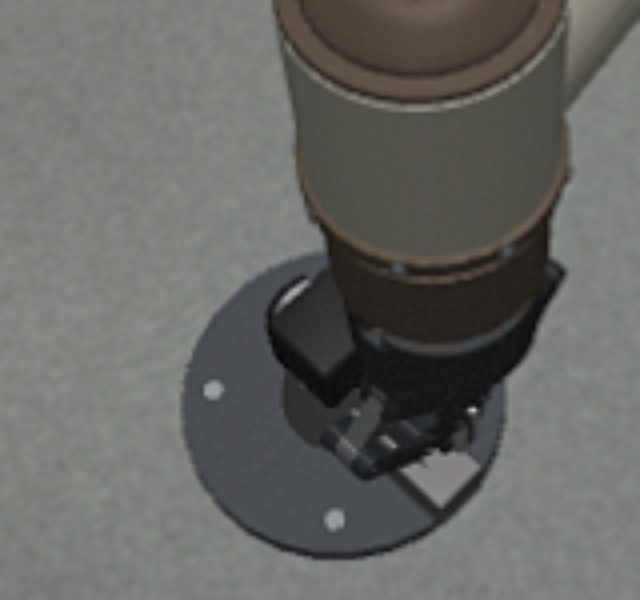

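The closed fingertips are centred above the lever, at (316,248) in the wrist view. I'll press down gently.

Emit:
{"method": "send_rows", "body": {"targets": [[0,0,-0.006,0,0],[0,0,-0.012,0,0],[0,0,-0.018,0,0],[0,0,-0.024,0,0],[0,0,-0.029,0,0],[0,0,-0.034,0,0],[0,0,-0.039,0,0],[0,0,-0.043,0,0],[0,0,-0.046,0,0],[0,0,-0.046,0,0],[0,0,-0.046,0,0]]}}

```text
time: 10.33
eef_pos: [0.5337, -0.2503, 0.1307]
ee_rot: [0.989, -0.146, -0.002, -0.0]
contact_force: [-0.5, -0.7, -0.3]
width: 0.0001
```

Emit:
{"method": "send_rows", "body": {"targets": [[0,0,-0.002,0,0],[0,0,-0.004,0,0],[0,0,-0.005,0,0],[0,0,-0.005,0,0]]}}

```text
time: 10.67
eef_pos: [0.5346, -0.2505, 0.1267]
ee_rot: [0.989, -0.146, -0.001, -0.0]
contact_force: [0.4, 1.0, 0.1]
width: -0.0001
```

Emit:
{"method": "send_rows", "body": {"targets": [[0,0,-0.001,0,0],[0,0,-0.002,0,0],[0,0,-0.002,0,0],[0,0,-0.002,0,0]]}}

```text
time: 11.0
eef_pos: [0.5348, -0.2505, 0.1262]
ee_rot: [0.989, -0.145, -0.0, 0.0]
contact_force: [-3.8, 1.1, 8.8]
width: 0.0003
```

Run:
```python
from h import *
c=grab('wrist'); cv2.imwrite('pics/wrist8.png',c['pixels'][:,:,::-1])
c=grab('scene'); cv2.imwrite('pics/scene8.png',cv2.resize(c['pixels'][200:350,190:350,::-1],(640,600)))
o=env.observe();print(o['eef_pos'],o['contact_force'],o['width'])
```

```text
[ 0.53478359 -0.2505811   0.12623615] [-2.4666498   1.04438268  8.60578432] 6.920317238821981e-05
```

View pics/scene8.png

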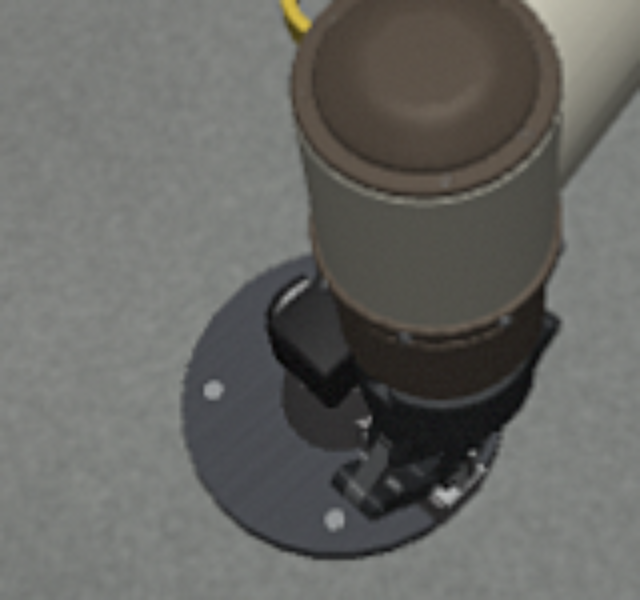

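It's on a firm stop at tip z 0.053 (expected 0.054). One slight extra push, then I'll retract and check.

Emit:
{"method": "send_rows", "body": {"targets": [[0,0,-0.001,0,0],[0,0,-0.001,0,0],[0,0,-0.001,0,0],[0,0,0.005,0,0],[0,0,0.02,0,0],[0,0,0.045,0,0],[0,0,0.075,0,0],[-0.02,0.006,0.105,0,0],[-0.045,0.014,0.135,0,0],[-0.07,0.021,0.15,0,0],[-0.0785,0.024,0.165,0,0],[-0.0785,0.024,0.165,0,0],[-0.0785,0.024,0.165,0,0]]}}

```text
time: 12.18
eef_pos: [0.4566, -0.2265, 0.2909]
ee_rot: [0.989, -0.146, 0.002, -0.0]
contact_force: [-0.9, -0.4, 0.2]
width: 0.0004
```

Run:
```python
from h import *
c=grab('wrist'); im=c['pixels'][:,:,::-1]; cv2.imwrite('pics/wrist9.png',cv2.resize(im[60:260,220:420],(600,600),interpolation=cv2.INTER_CUBIC))
vv,uu=np.mgrid[0:400,0:640]; P=deep(c,np.c_[uu.ravel(),vv.ravel()]).reshape(400,640,3); P[c['depth']<=0]=np.nan
g=c['pixels'].astype(int).mean(2); Z=P[...,2]; th=np.radians(-17); d=np.array([np.cos(th),np.sin(th)]); e=np.array([-d[1],d[0]]); o=np.array([.4567,-.2266])
a=(P[...,:2]-o)@d; l=(P[...,:2]-o)@e
k=(abs(a)<.017)&(abs(l)<.017)&(Z>.09)&(Z<.12)
print('box',np.linalg.lstsq(np.c_[a[k],l[k],np.ones(k.sum())],Z[k],rcond=None)[0],k.sum())
k=(g<70)&(Z>.1035)&(Z<.115)&(abs(a)<.05)&(abs(l)<.05); print('a',np.percentile(a[k],[1,50,99]),'l',np.percentile(l[k],[1,50,99]))
for lo in np.arange(.03,.1,.006):
    k=(a>lo)&(a<lo+.006)&(abs(l)<.012)&(Z>.03)&(Z<.1)
    if k.sum()>5: print(round(lo+.003,3),k.sum(),np.median(Z[k]).round(4))
c=grab('scene'); cv2.imwrite('pics/scene9.png',cv2.resize(c['pixels'][200:350,190:350,::-1],(640,600)))
ob=env.observe();print(ob['eef_pos'],ob['contact_force'])
```

```text
box [0.00018095 0.00080811 0.10573038] 1461
a [-0.02000488 -0.00255139  0.02083879] l [-0.02047303 -0.00315841  0.02084089]
0.033 116 0.044
0.039 147 0.0525
0.045 143 0.0525
0.051 141 0.0525
0.057 143 0.0522
0.063 143 0.0524
0.069 166 0.0524
0.075 146 0.0528
0.081 148 0.0535
0.087 175 0.0534
0.093 27 0.0536
[ 0.45673459 -0.22656013  0.28902636] [-0.5673248   0.61551212 -0.32938083]
```

View pics/wrist9.png

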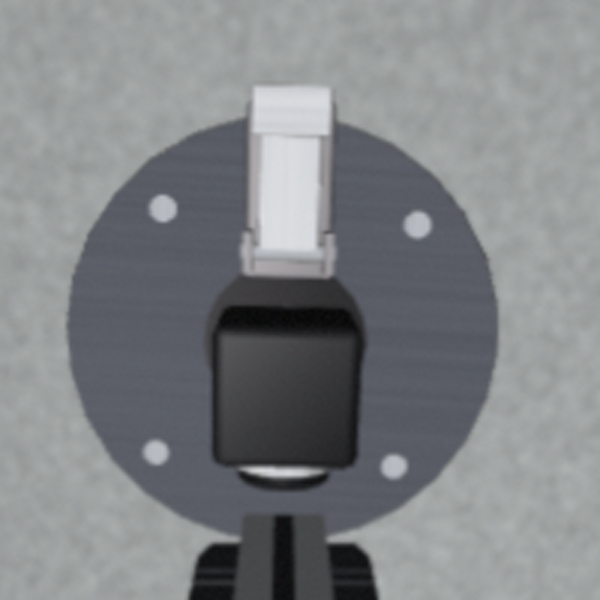

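View pics/scene9.png

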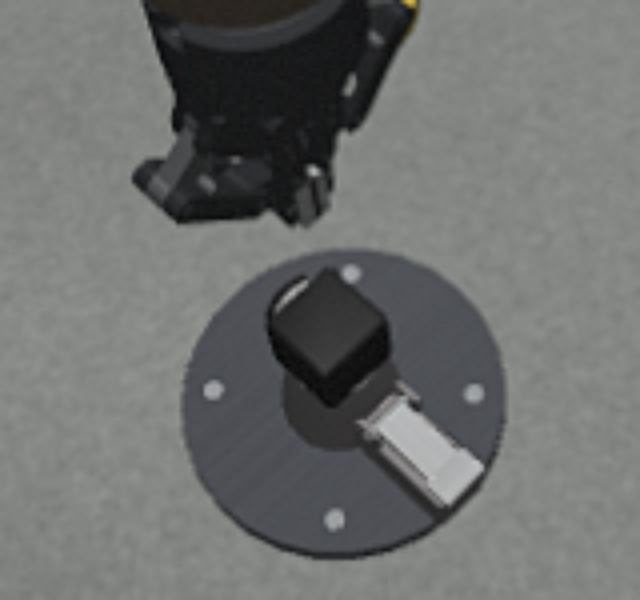

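The lever lies level along the tail: 52.5 mm along its arm and 53.5 mm on the pad, against 54 expected. The box is level and hasn't moved, and the gripper is clear above it.

```bash
python3 -c "
from workcell import env
print(env.close_job())"
```

```text
the job is handed in; nothing more can be done
None
```

I set the 44 mm camera down over the ball of the ball stand, let go, and then pressed its latch lever fully down. I handed the job in at about 12.3 s of the 48 s allowed. It reports no verdict, so the result rests on the checks below.

- **Seating:** before and after the press the box top measured level, to 1 mrad in the wrist view. Its height was z = 105.7 mm, against 106 expected, and it was within about 1 mm of the stand's centre.
- **Latch:** the lever started at about 0.70 rad. It reached a firm stop at about 9 N, and I pressed 1 mm further without reading the force there. It now lies level along the tail, with the pad at 53.5 mm against 54 expected.
- **Clearance:** the gripper ended clear above the camera, touching nothing.
- **Disagreements:**
  - The stand centre from the wrist view's partial rim was 4–5 mm off the scene and top views. I used those two views, which agreed within about 2 mm.
  - A first tilt reading of 23 mrad came from a mask that also took in the lens. It vanished when I measured only the inside of the box top.

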